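# Unlock the screwdriver and hold it ready over the two-storey board

### The arm

A 6-joint arm with a two-finger parallel gripper is mounted at the origin on a cart in front of the work surface, level with it; the furniture and walls round the work are solid. World frame = base frame: x ahead of the robot, y to its left, z up, the work surface at z = 0. Lengths are in mm, angles in rad, forces in N, time in s.
With the tool pointing down it reaches from about 350 to 875 mm from the base axis. Payload 4.2 kg.
Tool frame: the origin (TCP) lies midway between the tips of the shut fingers; the grasp point (between the pads) lies 19 mm behind it (arm.grasp_offset is the distance from the TCP to the grasp point, in mm); z points along the fingers, y is the line along which they close (so a half turn about z gives the same grasp; the last joint's range is limited). The gripper opens to 85 mm and grips with 20 to 120 N. Pads are 22 mm wide; open, the fingers measure 114 mm over their backs; the gripper's body (76 mm by 85 mm) begins 54 mm behind the grasp point. The pads swing forward as they close: fully open they stand 13 mm farther back than shut.
Start: joints at [-0.954, 0.385, 0.008, 0, -1.194, -0.259], TCP at [218.898, -585.391, 231.312] pointing down, gripper open.
Joint ranges: [-3.14, 3.14], [-1.21, 2.06], [-1.07, 1.41], [-3.16, 2.05], [-2.99, -0.16], [-3.1, 3.1]. Speed limits (rad/s): [2.79, 2.79, 3.14, 3.14, 3.14, 3.14].

### API

Orientations are given as a unit quaternion [x, y, z, w].
In Python, from bench import arm gives the robot as it stands. The module is installed in compiled form; this text tells all that it offers.
- The arm moves only by the tool servo_tool, never from a script. Its argument "increments" is a list of rows, each a list of 7 numbers: the opening, from 0 (shut) to 1 (fully open), then the shift along the tool's x, y, z in m, then the turn, a rotation vector about the tool's x, y, z in degrees. In form: [[grip, x, y, z, ax, ay, az], ...]. A call has 1 to 12 rows; each row is the pose to reach, as a shift and turn from the pose commanded when the call began, along the tool's axes at that moment; what a row does not reach only later rows make up. A row lasts 1/8 s, in which the tool goes at most 62.5 mm and 10.7 degrees, less where a joint would pass 70% of its speed; a pose out of reach is approached as far as the arm can. A call with a gripper value outside its range is refused whole. The fingers move at their own pace and stop on an object; the grip force is fixed at half the most. Time passes only in rows, so rows that repeat a pose let the fingers close. It gives the time, the measured TCP pose, the force, the opening and the grip force at its end, in the units of the state.
- arm.read_state(): the state, without advancing time (a new reading comes with each control period).
- arm.get_image(name): name is "scene" or "top"; returns a dict with "color" (420x560x3 uint8, red, green, blue), "fx", "fy", "cx", "cy" (pixels), "k1" (the pictures are not rectified: a ray, as slopes to the right and down, at radius r is drawn at 1 + k1 r^2 times it, then the intrinsics apply), "rvec" (rotation vector, rad) and "tvec" (3), from world to camera coordinates, as OpenCV has them. Camera axes: x right, y down, z forward; pixel columns grow to the right and rows downward; lengths in mm; the calibration is good to about 2 mm. A picture is of the moment at which its call begins. There is no depth.
- arm.job_done(): hands the job in; it is judged then, once.
Trained networks look in the newest picture that a camera, given by its name, has taken for a name from the list of things; names that differ only in an ending like _2 or _b are one class to them, and where a whole thing is asked for, a point or a joint stands for the part that bears it (a point fixed in the world has none). Each returns a list of dicts, best first, with "p" (0 to 1); they miss things now and then, are a little off and sometimes report something else, mostly with a low value. They report only what shows in the picture. A call takes as long as a camera call. They do not tell look-alikes from the thing itself.
- arm.look_for(camera, thing): "box" ([centre column, centre row, width, height] in pixels, round what is visible of it).
- arm.spot_point(camera, thing): "centre" ([column, row] in pixels: a listed point, or the origin of a listed thing).
The state is a dict: "clock": time; "joints": joint angles; "joint_vel": joint speeds; "joint_efforts": joint torques, N m; "position": TCP position; "ee_rot": TCP orientation; "contact_force": force on the tool from outside, world axes, zero at the start; "wrist_torque": the same for the moment, N m; "gripper_width": finger opening in mm; "grasp_force": force on a finger pad.
Only numpy, scipy, OpenCV 4.12 (cv2) and the standard library are available. Lean on these libraries where they do the work, as an engineer would, in place of code of your own. Each camera call takes 0.05 s, during which the arm holds its last target. There are 200 camera calls.

### The job

Slide the black transport-lock knob on the sloping stand all the way to its end stop and leave it there, then draw the screwdriver out of the stand's tube and turn it upright, blade straight down. Finish while still holding it like that, with the blade tip a few centimetres (about 4 cm) above the middle of the two-storey circuit board, hovering without touching it; leave all three small boards where they are.

Things in the scene. Friction and masses are not known exactly. Their poses are not given: they have to be found in the camera images.
- stand: Fixed stand: dark steel base (x -82..26, y -135..45 mm, 8 thick) with a grey square tube (outside 22 mm, bore 10 x 8 mm, 72 mm long) leaning 0.60 rad from upright, mouth towards its -x; the tube's axis, up and out, is (-0.565, 0, 0.825) in its frame. A rail with a raised end block (the stop) runs 134 mm from the mouth to its -y. Origin on the bench below the tube's lower end, z up.
- stand_mouth (a point): Centre of the tube's mouth, about 75 mm above the bench; axes as the stand's.
- lock (a joint): Transport lock, a forked aluminium plate on the rail: metres slid from locked (0) to its end stop (0.045), towards the stand's -y. Stays where it is left; friction about 2 N. Locked, its two prongs lie over the screwdriver's guard; the screwdriver comes out only after some 30 mm of travel.
- lock_knob (a point): Middle of the black knob on the lock plate: a tab 14 mm wide (slide direction), 18 mm across, 30 mm high along the tube's axis; its top is 12 mm above this point, the plate 18 mm below; about 101 mm above the bench. Locked, it is 68 mm to -y of the screwdriver's axis. Axes: x = opposite to the slide, y = up the tube's axis. Can be pinched across the 14 mm or pushed from the side.
- driver: Loose small screwdriver, 160 mm, blue handle 14 mm thick, thin steel blade, 60 g, with a round dark finger guard of 28 mm (y -12..-4 mm). y runs along it from blade tip (-81 mm) to handle end (+79); axis at z = 7 mm; origin on the underside. Starts in the tube, blade down, guard on the mouth, about 2 mm side play at the tip, x to the stand's +y; handle bare from y = 5 to 79 mm.
- driver_grip (a point): Point on the screwdriver's axis to grip at, 119 mm from the blade tip, 41 mm below the handle's end; axes as the screwdriver's.
- driver_tip (a point): Blade tip, on the screwdriver's axis; axes as the screwdriver's.
- two_storey_board: Loose square circuit board made of two black boards one above the other, 38 x 37 x 20 mm; origin in the middle of its underside, z up.
- board_centre (a point): Middle of the top of the two-storey board, 20 mm above the bench.
- flat_board: Loose single black circuit board, 37 x 36 x 10 mm, bystander.
- small_board: Loose small green circuit board, 27 x 26 x 10 mm, bystander.
Things that resemble listed ones, but are neither listed nor needed, are in the scene too. Leave any green look-alike of the two_storey_board alone.

How it is judged:
By the outcome, as a careful person would: the job done as asked, in the order asked, and still so for the second after the job is handed in, while the arm keeps its last pose, push and grip.
It also fails if it takes over 50 s, if anything falls off the work surface, if the arm or the gripper's body presses on something with over 40 N, if the wrist force passes 120 N, or if a joint passes its speed limit or range.

## Working session

There is one attempt and no reset: what is moved stays moved. The work goes in short steps, Python scripts to look and compute and a tool call to move; the robot and the scene stay as the last step left them, time stands still between calls to the robot, and variables do not carry over. Pictures are saved under pics/ and viewed, at most 10 in all, crops included, and the job is handed in when it is done.

Besides the shell and the picture viewer there is one more tool, called after ">>>" as name(argument=value, ...), one argument or row to a line, values as JSON. servo_tool: Moves the arm, as the interface text tells. Its arguments: {"type":"object","properties":{"increments":{"type":"array","items":{"type":"array","items":{"type":"number"}}}},"required":["increments"]}

```bash
mkdir -p pics; cat > h.py <<'E'
import numpy as np, cv2
from scipy.spatial.transform import Rotation as R
from scipy.optimize import least_squares
from bench import arm
def cam(n):
    return arm.get_image(n)
def proj(c,P):
    P=np.atleast_2d(P).astype(float)
    d=np.array([c['k1'],0,0,0,0.])
    K=np.array([[c['fx'],0,c['cx']],[0,c['fy'],c['cy']],[0,0,1.]])
    return cv2.projectPoints(P,np.array(c['rvec'],float),np.array(c['tvec'],float),K,d)[0][:,0]
def ray(c,uv):
    K=np.array([[c['fx'],0,c['cx']],[0,c['fy'],c['cy']],[0,0,1.]])
    s=cv2.undistortPoints(np.array([[uv]],float),K,np.array([c['k1'],0,0,0,0.]))[0,0]
    M=R.from_rotvec(c['rvec']).as_matrix()
    return -M.T@np.array(c['tvec']), M.T@np.array([s[0],s[1],1])
def atz(c,uv,z):
    o,d=ray(c,uv); return o+d*(z-o[2])/d[2]
def tri(l):
    A=np.zeros((3,3));b=np.zeros(3)
    for c,uv in l:
        o,d=ray(c,uv);d=d/np.linalg.norm(d);P=np.eye(3)-np.outer(d,d);A+=P;b+=P@o
    x=np.linalg.solve(A,b); return x,[np.round(proj(c,x)[0]-uv,1) for c,uv in l]
E
python3 - <<'E'
from h import *
for n in('scene','top'):
    c=cam(n); cv2.imwrite(f'pics/{n}0.png',c['color'][:,:,::-1])
    print(n,np.round(ray(c,(280,210)),2).tolist(),c['fx'])
    for t in('stand','stand_mouth','lock_knob','driver_grip','driver_tip','driver','board_centre','two_storey_board','flat_board','small_board'):
        print(t,[(np.round(d['centre']).tolist(),round(d['p'],2)) for d in arm.spot_point(n,t)][:4])
E
```

```text
scene [[-161.89, -381.12, 500.23], [0.76, 0.47, -0.46]] 506.52029910387074
stand [([387.0, 248.0], 0.84)]
stand_mouth [([378.0, 222.0], 0.87), ([224.0, 212.0], 0.18)]
lock_knob [([400.0, 226.0], 0.61), ([244.0, 239.0], 0.61)]
driver_grip [([368.0, 206.0], 0.89)]
driver_tip []
driver [([367.0, 220.0], 0.88)]
board_centre [([285.0, 246.0], 0.9), ([242.0, 238.0], 0.63)]
two_storey_board [([287.0, 250.0], 0.7), ([245.0, 247.0], 0.53), ([385.0, 250.0], 0.37)]
flat_board [([223.0, 213.0], 0.6)]
small_board [([189.0, 243.0], 0.61)]
top [[382.51, 34.2, 988.11], [0.16, -0.0, -0.99]] 501.21678129827245
stand [([360.0, 167.0], 0.59)]
stand_mouth [([356.0, 180.0], 0.74), ([396.0, 200.0], 0.28)]
lock_knob [([395.0, 201.0], 0.66)]
driver_grip [([354.0, 193.0], 0.58)]
driver_tip []
driver [([354.0, 186.0], 0.8), ([239.0, 224.0], 0.25)]
board_centre [([282.0, 213.0], 0.89), ([239.0, 226.0], 0.54)]
two_storey_board [([281.0, 214.0], 0.78), ([236.0, 229.0], 0.58), ([181.0, 188.0], 0.39)]
flat_board [([178.0, 187.0], 0.55)]
small_board [([188.0, 252.0], 0.5)]
```

View pics/scene0.png

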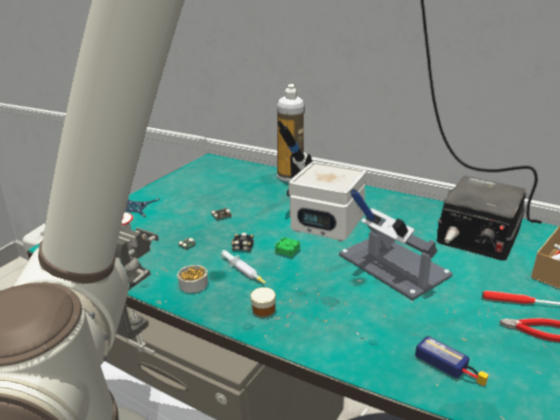

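View pics/top0.png

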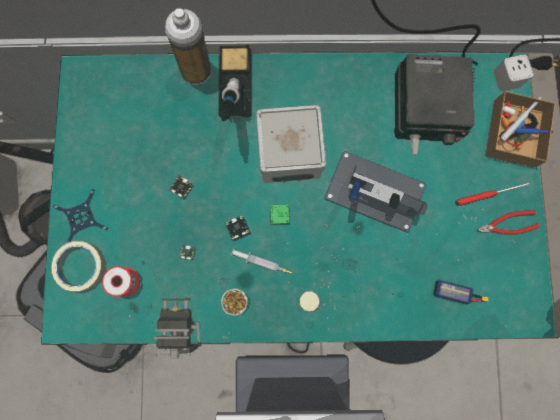

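The black board at top (238,227) / scene (243,241) is the two-storey candidate. The green block at top (280,214) / scene (287,247) is the look-alike to leave alone, and the black board at top (181,187) looks like the flat one. I'll confirm with an enlarged crop of the boards and the stand.

```bash
python3 - <<'E'
from h import *
t=cam('top');s=cam('scene')
f=lambda i,x,y,w,h,k:cv2.resize(i['color'][y:y+h,x:x+w,::-1],None,fx=k,fy=k,interpolation=cv2.INTER_CUBIC)
a=np.hstack([f(s,160,190,130,90,3),f(t,160,160,130,90,3)])
b=np.hstack([f(s,335,180,130,115,3),f(t,315,140,130,115,3)])
cv2.imwrite('pics/crop1.png',np.hstack([f(s,335,180,120,120,3.2),f(t,315,135,120,120,3.2)])[:, :800])
cv2.imwrite('pics/crop2.png',a[:, :800])
def show(n,p): print(n,np.round(p[0],1),p[1])
show('mouth',tri([(s,(378,222)),(t,(356,180))]))
show('knob',tri([(s,(400,226)),(t,(395,201))]))
show('grip',tri([(s,(368,206)),(t,(354,193))]))
show('2st',tri([(s,(242,238)),(t,(239,226))]))
show('green',tri([(s,(285,246)),(t,(282,213))]))
for n,u in(('2st',(239,226)),('flat',(179,187)),('small',(188,252))): print(n,np.round(atz(t,u,20)),np.round(atz(t,u,10)))
print(arm.read_state()['ee_rot'],arm.grasp_offset)
E
```

```text
mouth [ 584.8 -114.2   70.5] [array([-3.1,  0.6]), array([ 2.6, -1.4])]
knob [ 536.1 -173.9  102.7] [array([-0.6,  0.1]), array([ 0.5, -0.2])]
grip [ 552.5 -104.3  114. ] [array([-4.2,  0.8]), array([ 3.5, -1.9])]
2st [503.4 115.7  18.7] [array([ 0.9, -0.1]), array([-0.7,  0.5])]
green [527.8  33.5  11.9] [array([ 2.1, -0.3]), array([-1.6,  1.2])]
2st [504. 114.  20.] [505. 115.  10.]
flat [583. 233.  20.] [585. 235.  10.]
small [455. 213.  20.] [456. 214.  10.]
[-1.77948025e-01  9.84039886e-01  4.26915969e-05 -3.78691829e-05] 18.700000000000003
```

View pics/crop1.png

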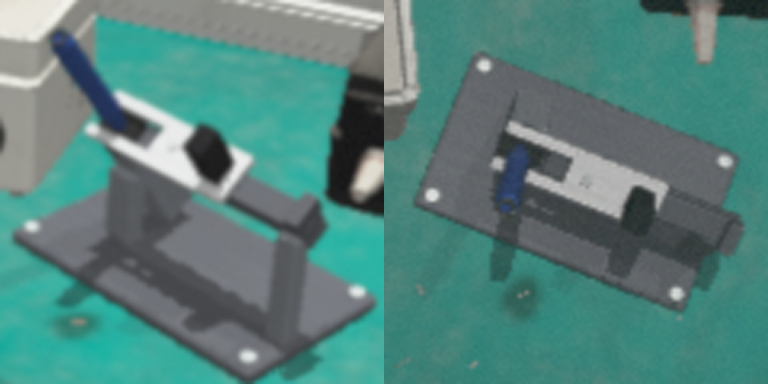

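View pics/crop2.png

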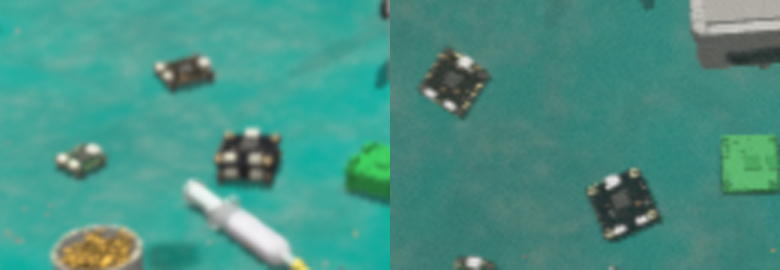

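```bash
cat >> h.py <<'E'
AX=np.array([-0.565,0,0.825]);MO=np.array([-40.7,0,75.])
def W(p,P): return R.from_euler('z',p[2]).apply(P)+[p[0],p[1],0]
E
python3 - <<'E'
from h import *
t=cam('top');s=cam('scene')
B=[(-82,45,8),(-82,-135,8),(26,-135,8),(26,45,8)]
KN=MO+AX*31.5+[0,-68,0]; HE=MO+AX*91
top=np.array([(31,205),(299,309),(354,155),(99,52),(124,209)])/3.2-.34+[315,135]
sc=np.array([(14,237),(240,381),(375,300),(60,34)])/3.2-.34+[335,180]
pt=np.array(B+[HE]);ps=np.array(B[:3]+[HE])
tk=[395,201];sk=[400,226]
f=lambda p:np.r_[(proj(t,W(p,np.vstack([pt,KN])))-np.vstack([top,tk])).ravel(),(proj(s,W(p,np.vstack([ps,KN])))-np.vstack([sc,sk])).ravel()]
r=least_squares(f,[600,-130,-.25],loss='soft_l1');p=r.x
print(np.round(p,3));print(np.round(f(p).reshape(-1,2),1).tolist())
for n,q in(('mouth',MO),('knob',KN),('grip',MO+50*AX),('end',HE),('axis',None)):
    print(n,np.round(W(p,q) if q is not None else R.from_euler('z',p[2]).apply(AX),3))
E
```

```text
[ 6.16069e+02 -1.28618e+02 -4.06000e-01]
[[0.3, -0.1], [1.1, 1.9], [2.3, 0.6], [-1.3, -0.7], [0.7, -0.8], [-3.0, 0.3], [-1.7, -2.2], [2.3, -1.1], [1.5, -0.3], [-0.4, 0.4], [-4.2, 0.4]]
mouth [ 578.681 -112.537   75.   ]
knob [ 535.463 -167.971  100.987]
grip [ 552.73  -101.375  116.25 ]
end [531.45  -92.222 150.075]
axis [-0.519  0.223  0.825]
```

Crop 2 shows the black board at top (238,227), with stacked layers and connectors on its sides, so it is the two-storey board, at about (503.5, 115). The green one is the look-alike. Crop 1 shows the driver handle, the aluminium plate and the black knob at scene (400,227) / top (394,200). The fit leaves 3–4 px on the knob, so I'll check it with an overlay.

```bash
python3 - <<'E'
from h import *
t=cam('top');s=cam('scene')
p=[616.1,-128.6,-.406]
def dr(c,ox,oy,p):
    k=5; im=cv2.resize(c['color'][oy:oy+110,ox:ox+80+0,::-1] if 0 else c['color'][oy:oy+110,ox:ox+120,::-1],None,fx=3.3,fy=4.9 if 0 else 3.3,interpolation=cv2.INTER_CUBIC)
    q=lambda P:np.int32(np.round((proj(c,W(p,np.array(P,float)))-[ox,oy]+.5)*3.3))
    cv2.polylines(im,[q([(-82,45,8),(-82,-135,8),(26,-135,8),(26,45,8)])],True,(0,0,255),1)
    cv2.polylines(im,[q([MO-AX*0,MO+AX*91])],False,(0,255,255),1)
    X=np.array([.825,0,.565])
    for h in(-18,12):
        K=MO+AX*(31.5+h)+[0,-68,0]
        cv2.polylines(im,[q([K+a*X*9+np.array([0,b*7,0]) for a,b in((1,1),(1,-1),(-1,-1),(-1,1))])],True,(0,255,0) if h>0 else (255,255,0),1)
    return im
cv2.imwrite('pics/ov1.png',np.hstack([dr(s,338,182,p),dr(t,318,138,p)]))
E
```

```text
(no output)
```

View pics/ov1.png

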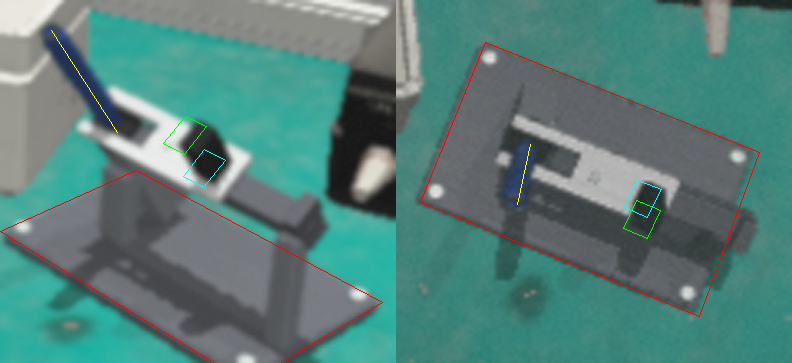

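The overlay agrees with the image to within a few mm: the driver handle is about 2 mm off and the knob about 4 mm. I'll refine on contact with the end stop. Next is the pre-grasp pose above the knob.

```bash
cat >> h.py <<'E'
def frame(yaw,lean=0.60,flip=1):
    a=R.from_euler('z',yaw).apply([-np.sin(lean),0,np.cos(lean)]); y=flip*R.from_euler('z',yaw).apply([0,-1,0]); z=-a
    return R.from_matrix(np.c_[np.cross(y,z),y,z])
def delta(tcp,rot):
    s=arm.read_state(); r=R.from_quat(s['ee_rot'])
    d=r.inv().apply(np.array(tcp)-s['position']); v=(r.inv()*rot).as_rotvec(degrees=True)
    print('shift m',np.round(d/1000,4),'turn',np.round(v,2),'dist',round(np.linalg.norm(d)),'ang',round(np.linalg.norm(v),1))
E
python3 - <<'E'
from h import *
k=np.array([536,-171.5,101.5])
for fl in(1,-1):
    f=frame(-.395,flip=fl); a=-f.as_matrix()[:,2]
    print(np.round(f.as_matrix(),3).tolist()); delta(k+a*(8-19+100),f)
s=arm.read_state();print(s['gripper_width'],s['clock'])
E
```

```text
[[0.762, -0.385, 0.521], [-0.318, -0.923, -0.217], [0.565, 0.0, -0.825]]
shift m [-0.4053  0.311   0.0564] turn [  40.77   16.11 -131.79] dist 514 ang 138.9
[[-0.762, 0.385, 0.521], [0.318, 0.923, -0.217], [-0.565, 0.0, -0.825]]
shift m [-0.4053  0.311   0.0564] turn [ 12.93 -32.72  41.8 ] dist 514 ang 54.6
85.619470322092 1.4
```

>>> servo_tool(
  increments=[
    [0.5, -0.4053, 0.311, 0.0564, 12.93, -32.72, 41.8],
    [0.5, -0.4053, 0.311, 0.0564, 12.93, -32.72, 41.8],
    [0.5, -0.4053, 0.311, 0.0564, 12.93, -32.72, 41.8],
    [0.5, -0.4053, 0.311, 0.0564, 12.93, -32.72, 41.8],
    [0.5, -0.4053, 0.311, 0.0564, 12.93, -32.72, 41.8],
    [0.5, -0.4053, 0.311, 0.0564, 12.93, -32.72, 41.8],
    [0.5, -0.4053, 0.311, 0.0564, 12.93, -32.72, 41.8],
    [0.5, -0.4053, 0.311, 0.0564, 12.93, -32.72, 41.8],
    [0.5, -0.4053, 0.311, 0.0564, 12.93, -32.72, 41.8],
    [0.5, -0.4053, 0.311, 0.0564, 12.93, -32.72, 41.8],
    [0.5, -0.4053, 0.311, 0.0564, 12.93, -32.72, 41.8],
    [0.5, -0.4053, 0.311, 0.0564, 12.93, -32.72, 41.8],
  ],
)

```text
clock: 2.9
position: [489.0, -147.5, 206.3]
ee_rot: [0.187, 0.943, -0.059, 0.27]
contact_force: [0.6, -0.7, 0.8]
gripper_width: 42.6
grasp_force: 0.0
```

```bash
python3 - <<'E'
from h import *
k=np.array([536,-171.5,101.5]);f=frame(-.395,flip=-1); a=-f.as_matrix()[:,2]
delta(k+a*(8-19+100),f);delta(k+a*(8-19),f)
s=arm.read_state();print(s['gripper_width'],s['clock'],s['contact_force'],s['joints'])
c=cam('scene');cv2.imwrite('pics/s1.png',cv2.resize(c['color'][80:320,250:530,::-1],None,fx=2.5,fy=2.5,interpolation=cv2.INTER_CUBIC))
E
```

```text
shift m [ 0.0146 -0.0037  0.0278] turn [-0.53 -2.28  0.34] dist 32 ang 2.4
shift m [ 0.0106 -0.0028  0.1277] turn [-0.53 -2.28  0.34] dist 128 ang 2.4
42.61679617976522 2.9 [ 0.62121542 -0.73282672  0.75817942] [-0.11844249 -0.01676386 -1.00347785  1.29946847 -0.16060411 -3.09753944]
```

View pics/s1.png

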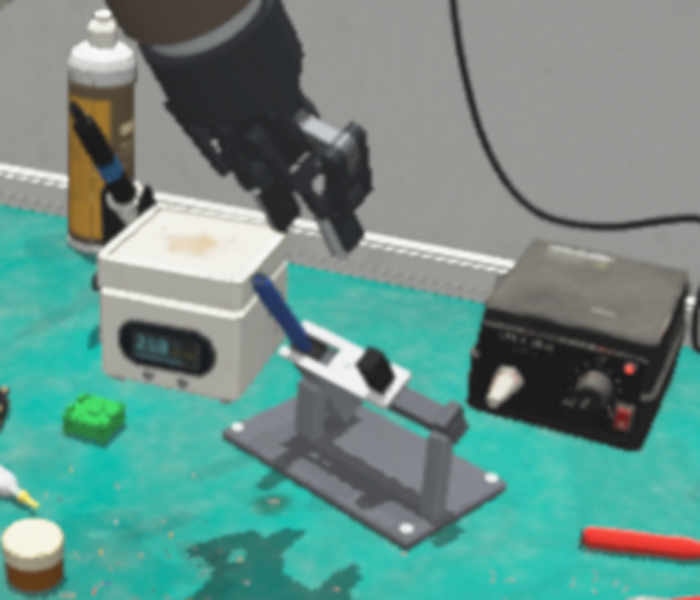

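The lower-handed orientation runs joints 5 and 6 to their limits, so I'll turn the gripper half a turn the other way for the equivalent grasp.

>>> servo_tool(
  increments=[
    [0.5, 0, 0, 0, 0, 0, -10],
    [0.5, 0, 0, 0, 0, 0, -20],
    [0.5, 0, 0, 0, 0, 0, -30],
    [0.5, 0, 0, 0, 0, 0, -40],
    [0.5, 0, 0, 0, 0, 0, -50],
    [0.5, 0, 0, 0, 0, 0, -60],
    [0.5, 0, 0, 0, 0, 0, -70],
    [0.5, 0, 0, 0, 0, 0, -80],
    [0.5, 0, 0, 0, 0, 0, -90],
    [0.5, 0, 0, 0, 0, 0, -100],
    [0.5, 0, 0, 0, 0, 0, -110],
    [0.5, 0, 0, 0, 0, 0, -120],
  ],
)

```text
clock: 4.45
position: [489.0, -148.6, 205.8]
ee_rot: [0.723, -0.633, 0.263, -0.083]
contact_force: [0.3, 0.1, 0.2]
gripper_width: 42.8
grasp_force: 0.0
```

```bash
python3 - <<'E'
from h import *
k=np.array([536,-171.5,101.5]);f=frame(-.395,flip=1); a=-f.as_matrix()[:,2]
delta(k+a*(8-19+60),f)
s=arm.read_state();print(s['clock'],np.round(s['joints'],3))
E
```

```text
shift m [-0.0046  0.0125  0.0672] turn [  1.73   1.84 -59.58] dist 68 ang 59.6
4.45 [-0.119 -0.015 -1.002  1.294 -0.161 -0.996]
```

>>> servo_tool(
  increments=[
    [0.5, 0, 0.001, 0.01, 0.2, 0.3, -10],
    [0.5, 0, 0.003, 0.02, 0.5, 0.6, -20],
    [0.5, -0.002, 0.006, 0.03, 0.9, 0.9, -30],
    [0.5, -0.003, 0.009, 0.045, 1.2, 1.3, -40],
    [0.5, -0.004, 0.011, 0.06, 1.5, 1.6, -50],
    [0.5, -0.0046, 0.0125, 0.0672, 1.73, 1.84, -59.6],
    [0.5, -0.0046, 0.0125, 0.0672, 1.73, 1.84, -59.6],
    [0.5, -0.0046, 0.0125, 0.0672, 1.73, 1.84, -59.6],
  ],
)

```text
clock: 5.45
position: [513.7, -148.9, 188.5]
ee_rot: [0.944, -0.198, 0.257, 0.067]
contact_force: [1.3, -0.1, 0.4]
gripper_width: 42.8
grasp_force: 0.0
```

```bash
python3 - <<'E'
from h import *
k=np.array([536,-171.5,101.5]);f=frame(-.395,flip=1); a=-f.as_matrix()[:,2]
delta(k+a*(8-19+60),f);delta(k+a*(8-19),f)
s=arm.read_state();print(s['clock'],np.round(s['joints'],3))
E
```

```text
shift m [-0.0223  0.0111  0.0412] turn [ 1.94  3.64 -0.45] dist 48 ang 4.2
shift m [-0.0184  0.0091  0.1011] turn [ 1.94  3.64 -0.45] dist 103 ang 4.2
5.45 [-0.147  0.058 -0.972  1.414 -0.161 -0.065]
```

Joint 5 is stuck because the forearm is already steeper than the tube lean. The pinch direction (tool y) doesn't change if the tool leans only 0.3 rad, so I'll use that.

```bash
python3 - <<'E'
from h import *
k=np.array([536,-171.5,101.5]);f=frame(-.395,lean=.3,flip=1); A=R.from_euler('z',-.395).apply(AX); tz=f.as_matrix()[:,2]
g=k+9*A+tz*19
delta(g+A*60,f)
s=arm.read_state();print(s['clock'],np.round(s['joints'],3),g)
E
```

```text
shift m [-0.028   0.0112  0.0397] turn [  1.85 -13.54  -0.74] dist 50 ang 13.7
5.45 [-0.147  0.058 -0.972  1.414 -0.161 -0.065] [ 536.48908104 -171.70390367   90.77360671]
```

>>> servo_tool(
  increments=[
    [0.5, -0.01, 0.004, 0.01, 0.5, -4, -0.2],
    [0.5, -0.02, 0.008, 0.02, 1.0, -8, -0.4],
    [0.5, -0.028, 0.0112, 0.03, 1.85, -13.54, -0.74],
    [0.5, -0.028, 0.0112, 0.0397, 1.85, -13.54, -0.74],
    [0.5, -0.028, 0.0112, 0.0397, 1.85, -13.54, -0.74],
    [0.5, -0.028, 0.0112, 0.0397, 1.85, -13.54, -0.74],
    [0.5, -0.028, 0.0112, 0.0397, 1.85, -13.54, -0.74],
    [0.5, -0.028, 0.0112, 0.0397, 1.85, -13.54, -0.74],
  ],
)

```text
clock: 6.45
position: [504.7, -159.2, 140.6]
ee_rot: [0.97, -0.193, 0.147, 0.03]
contact_force: [-0.1, 0.3, 0.7]
gripper_width: 43.1
grasp_force: 0.0
```

```bash
python3 - <<'E'
from h import *
k=np.array([536,-171.5,101.5]);f=frame(-.395,lean=.3,flip=1); A=R.from_euler('z',-.395).apply(AX); tz=f.as_matrix()[:,2]
g=k+9*A+tz*19
delta(g+A*60,f);delta(g,f)
s=arm.read_state();print(s['clock'],np.round(s['joints'],3),g)
E
```

```text
shift m [ 0.0002 -0.0007  0.0004] turn [ 0.07 -0.03  0.13] dist 1 ang 0.1
shift m [ 0.0179 -0.0007  0.0577] turn [ 0.07 -0.03  0.13] dist 60 ang 0.1
6.45 [ 0.065  0.187 -0.682  0.309 -0.45   0.851] [ 536.48908104 -171.70390367   90.77360671]
```

>>> servo_tool(
  increments=[
    [0.5, 0.0045, 0, 0.0145, 0, 0, 0],
    [0.5, 0.009, 0, 0.029, 0, 0, 0],
    [0.5, 0.0135, 0, 0.0435, 0, 0, 0],
    [0.5, 0.0155, 0, 0.05, 0, 0, 0],
    [0.5, 0.0179, 0, 0.0577, 0, 0, 0],
    [0.5, 0.0179, 0, 0.0577, 0, 0, 0],
  ],
)

```text
clock: 7.2
position: [536.6, -172.0, 89.6]
ee_rot: [0.97, -0.193, 0.146, 0.03]
contact_force: [-0.3, 0.2, 0.3]
gripper_width: 42.8
grasp_force: 0.0
```

```bash
python3 - <<'E'
from h import *
f=lambda i,x,y,w,h,k:cv2.resize(i['color'][y:y+h,x:x+w,::-1],None,fx=k,fy=k,interpolation=cv2.INTER_CUBIC)
c=cam('scene');t=cam('top')
cv2.imwrite('pics/s2.png',np.hstack([f(c,335,165,125,120,3.2),f(t,320,130,120,120,3.2)]))
s=arm.read_state();print(s['clock'],s['contact_force'],np.round(s['joints'],3),s['position'])
E
```

```text
7.3 [-0.06721582  1.0815405   0.53952741] [ 0.021  0.314 -0.692  0.4   -0.312  0.791] [ 536.76678957 -171.84383049   90.43780083]
```

View pics/s2.png

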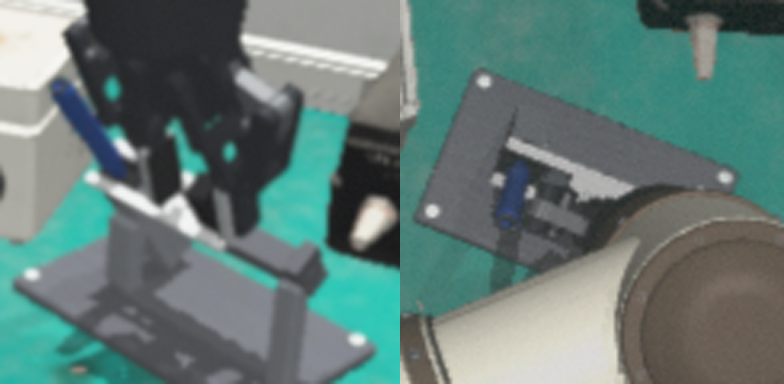

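The fingers straddle the black knob in the scene crop: knob near (200,205), fingers at about (165,185) and (230,215). Now I'll pinch it.

>>> servo_tool(
  increments=[
    [0.3, 0, 0, 0, 0, 0, 0],
    [0.2, 0, 0, 0, 0, 0, 0],
    [0.1, 0, 0, 0, 0, 0, 0],
    [0.05, 0, 0, 0, 0, 0, 0],
    [0.05, 0, 0, 0, 0, 0, 0],
  ],
)

```text
clock: 7.92
position: [536.8, -171.8, 90.8]
ee_rot: [0.97, -0.193, 0.147, 0.03]
contact_force: [-3.3, 2.1, 6.8]
gripper_width: 12.6
grasp_force: 59.5
```

>>> servo_tool(
  increments=[
    [0.05, 0, 0.005, 0, 0, 0, 0],
    [0.05, 0, 0.01, 0, 0, 0, 0],
    [0.05, 0, 0.015, 0, 0, 0, 0],
    [0.05, 0, 0.02, 0, 0, 0, 0],
    [0.05, 0, 0.025, 0, 0, 0, 0],
    [0.05, 0, 0.03, 0, 0, 0, 0],
    [0.05, 0, 0.034, 0, 0, 0, 0],
    [0.05, 0, 0.036, 0, 0, 0, 0],
    [0.05, 0, 0.036, 0, 0, 0, 0],
  ],
)

```text
clock: 9.05
position: [522.7, -205.1, 90.8]
ee_rot: [0.97, -0.193, 0.146, 0.03]
contact_force: [-3.7, 2.6, 6.9]
gripper_width: 12.4
grasp_force: 59.6
```

>>> servo_tool(
  increments=[
    [0.05, 0, 0.002, 0, 0, 0, 0],
    [0.05, 0, 0.004, 0, 0, 0, 0],
    [0.05, 0, 0.005, 0, 0, 0, 0],
    [0.05, 0, 0.006, 0, 0, 0, 0],
    [0.05, 0, 0.007, 0, 0, 0, 0],
    [0.05, 0, 0.007, 0, 0, 0, 0],
  ],
)

```text
clock: 9.8
position: [521.0, -209.6, 90.8]
ee_rot: [0.97, -0.192, 0.147, 0.029]
contact_force: [-4.0, 15.4, 7.0]
gripper_width: 12.7
grasp_force: 60.0
```

>>> servo_tool(
  increments=[
    [0.05, 0, 0.001, 0, 0, 0, 0],
    [0.05, 0, 0.001, 0, 0, 0, 0],
    [0.05, 0, 0.001, 0, 0, 0, 0],
  ],
)

```text
clock: 10.18
position: [521.0, -209.7, 90.8]
ee_rot: [0.97, -0.191, 0.148, 0.028]
contact_force: [-3.8, 18.7, 6.7]
gripper_width: 12.8
grasp_force: 60.2
```

The knob is against its stop: force is rising and it no longer moves. I'll release and withdraw along the tube axis.

>>> servo_tool(
  increments=[
    [0.28, 0, 0, 0, 0, 0, 0],
    [0.28, 0, 0, 0, 0, 0, 0],
    [0.28, 0, 0, 0, 0, 0, 0],
    [0.28, -0.0045, 0, -0.0145, 0, 0, 0],
    [0.28, -0.009, 0, -0.029, 0, 0, 0],
    [0.3, -0.0179, 0, -0.0577, 0, 0, 0],
    [0.4, -0.03, 0, -0.0966, 0, 0, 0],
    [0.5, -0.03, 0, -0.0966, 0, 0, 0],
  ],
)

```text
clock: 11.18
position: [467.4, -190.0, 177.7]
ee_rot: [0.969, -0.193, 0.15, 0.029]
contact_force: [0.5, 0.3, 0.5]
gripper_width: 42.5
grasp_force: 0.0
```

```bash
python3 - <<'E'
from h import *
f=lambda i,x,y,w,h,k:cv2.resize(i['color'][y:y+h,x:x+w,::-1],None,fx=k,fy=k,interpolation=cv2.INTER_CUBIC)
c=cam('scene');t=cam('top')
cv2.imwrite('pics/s3.png',np.hstack([f(c,335,165,125,120,3.2),f(t,320,130,120,120,3.2)]))
s=arm.read_state();print(s['clock'],s['contact_force'],s['gripper_width'],np.round(s['joints'],3),s['position'])
# driver grip from the stop: knob plate centre at end = TCP - 19 tz ; driver is 113 back along slide
F=frame(-.395,lean=.3); tz=F.as_matrix()[:,2]; A=R.from_euler('z',-.395).apply(AX); sl=F.as_matrix()[:,1]
K=np.array([521,-209.7,90.8])-19*tz-9*A
G=K-113*sl+(50-31.5)*A
print('K',K,'grip',G)
for n,cc in(('scene',c),('top',t)):
    print(n,np.round(proj(cc,G)),np.round(proj(cc,G+41*A)),[(np.round(d['centre'],1),round(d['p'],2)) for d in arm.spot_point(n,'driver_grip')][:2],[(np.round(d['centre'],1),round(d['p'],2)) for d in arm.spot_point(n,'lock_knob')][:2],np.round(proj(cc,K)))
delta(G+19*tz+85*A,F)
E
```

```text
11.275 [-0.25102071  0.08197884 -0.66764241] 42.512968425986045 [-1.000e-03  9.600e-02 -6.590e-01  2.200e-01 -5.460e-01  1.006e+00] [ 466.98503574 -190.27620401  174.89461406]
K [ 520.51091896 -209.49609633  101.52639329] grip [ 554.3466227  -101.17527696  116.78889329]
scene [[363. 204.]] [[353. 190.]] [(array([365.1, 207.6]), 0.68)] [(array([419.3, 236.1]), 0.91)] [[418. 236.]]
top [[356. 190.]] [[354. 198.]] [(array([350.5, 189.6]), 0.6)] [(array([416.6, 204. ]), 0.66)] [[415. 209.]]
shift m [ 0.0028 -0.1162  0.005 ] turn [0.08 0.12 0.13] dist 116 ang 0.2
```

View pics/s3.png

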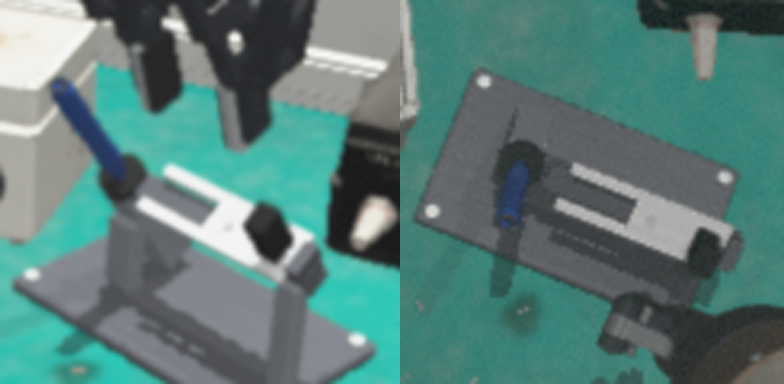

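The knob sits against the end block at crop (268,232), and the prongs are clear of the guard. The driver handle matches the prediction to within about 2 mm. Next I'll go above the driver and then down along its axis.

>>> servo_tool(
  increments=[
    [0.5, 0.001, -0.04, 0.002, 0, 0, 0],
    [0.5, 0.002, -0.08, 0.004, 0, 0, 0],
    [0.5, 0.0028, -0.117, 0.005, 0, 0, 0],
    [0.5, 0.0028, -0.117, 0.005, 0, 0, 0],
    [0.5, 0.0028, -0.117, 0.005, 0, 0, 0],
    [0.5, 0.0108, -0.117, 0.031, 0, 0, 0],
    [0.5, 0.0188, -0.117, 0.057, 0, 0, 0],
    [0.5, 0.0238, -0.117, 0.073, 0, 0, 0],
    [0.5, 0.0282, -0.117, 0.0867, 0, 0, 0],
    [0.5, 0.0282, -0.117, 0.0867, 0, 0, 0],
  ],
)

```text
clock: 12.72
position: [559.8, -103.6, 98.0]
ee_rot: [0.97, -0.194, 0.145, 0.03]
contact_force: [-0.1, -0.6, 0.7]
gripper_width: 42.5
grasp_force: 0.0
```

```bash
python3 - <<'E'
from h import *
f=lambda i,x,y,w,h,k:cv2.resize(i['color'][y:y+h,x:x+w,::-1],None,fx=k,fy=k,interpolation=cv2.INTER_CUBIC)
c=cam('scene');t=cam('top')
cv2.imwrite('pics/s4.png',np.hstack([f(c,325,145,120,120,3.2),f(t,320,130,120,120,3.2)]))
s=arm.read_state();print(s['clock'],s['contact_force'],s['gripper_width'],np.round(s['joints'],3),s['position'])
F=frame(-.395,lean=.3); delta(np.array([554.3,-101.2,116.8])-1*F.as_matrix()[:,1]+19*F.as_matrix()[:,2],F)
E
```

```text
12.825 [-0.18183458 -0.39605602 -0.04383772] 42.648698938005985 [ 0.157  0.311 -0.684  0.465 -0.354  0.601] [ 560.24488965 -102.96441786   99.32973323]
shift m [-0.0007 -0.0003  0.0005] turn [0.05 0.02 0.1 ] dist 1 ang 0.1
```

View pics/s4.png

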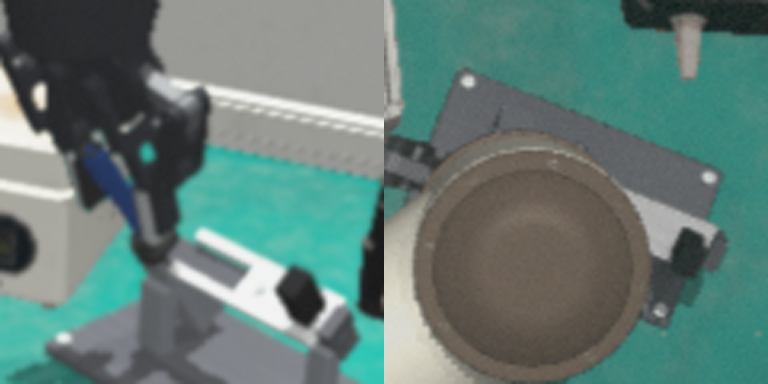

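The blue handle is between the fingers at scene crop (110,180), and the left finger is about the same distance from the handle as the right. Closing.

>>> servo_tool(
  increments=[
    [0.3, 0, 0, 0, 0, 0, 0],
    [0.2, 0, 0, 0, 0, 0, 0],
    [0.1, 0, 0, 0, 0, 0, 0],
    [0.05, 0, 0, 0, 0, 0, 0],
    [0.05, 0, 0, 0, 0, 0, 0],
  ],
)

```text
clock: 13.45
position: [560.6, -102.3, 99.8]
ee_rot: [0.97, -0.193, 0.147, 0.03]
contact_force: [-3.0, 3.5, 7.0]
gripper_width: 13.9
grasp_force: 58.6
```

>>> servo_tool(
  increments=[
    [0.05, -0.0015, 0, -0.0048, 0, 0, 0],
    [0.05, -0.003, 0, -0.0096, 0, 0, 0],
    [0.05, -0.006, 0, -0.0192, 0, 0, 0],
    [0.05, -0.009, 0, -0.0288, 0, 0, 0],
  ],
)

```text
clock: 13.95
position: [543.9, -96.0, 124.3]
ee_rot: [0.97, -0.193, 0.146, 0.03]
contact_force: [0.5, 0.1, 0.5]
gripper_width: 13.7
grasp_force: 58.4
```

>>> servo_tool(
  increments=[
    [0.05, -0.003, 0, -0.0096, 0, 0, 0],
    [0.05, -0.006, 0, -0.0192, 0, 0, 0],
    [0.05, -0.009, 0, -0.0288, 0, 0, 0],
    [0.05, -0.012, 0, -0.0385, 0, 0, 0],
    [0.05, -0.015, 0, -0.0481, 0, 0, 0],
    [0.05, -0.018, 0, -0.0577, 0, 0, 0],
    [0.05, -0.0221, 0, -0.0711, 0, 0, 0],
    [0.05, -0.0221, 0, -0.0711, 0, 0, 0],
  ],
)

```text
clock: 14.95
position: [506.0, -79.4, 186.7]
ee_rot: [0.97, -0.193, 0.147, 0.029]
contact_force: [0.4, 0.2, -1.0]
gripper_width: 13.4
grasp_force: 58.5
```

```bash
python3 - <<'E'
from h import *
f=lambda i,x,y,w,h,k:cv2.resize(i['color'][y:y+h,x:x+w,::-1],None,fx=k,fy=k,interpolation=cv2.INTER_CUBIC)
c=cam('scene')
cv2.imwrite('pics/s5.png',f(c,270,100,190,160,4))
s=arm.read_state();print(s['clock'],s['contact_force'],s['gripper_width'],np.round(s['joints'],3),s['position'])
# final: driver upright -> tool lean -0.3 ; grasp point z 179
for F in (frame(-.395,lean=-.3),):
    g=np.array([503.5,115,20+40+119.]); delta(g+19*F.as_matrix()[:,2],F)
E
```

```text
15.0 [ 0.8887127   0.8099121  -0.69512078] 13.904136642165488 [ 0.255  0.101 -0.654  0.324 -0.598  0.674] [505.85837026 -79.56595132 186.07238495]
shift m [-0.086  -0.1789 -0.0003] turn [ 2.000e-02 -3.442e+01  1.400e-01] dist 198 ang 34.4
```

View pics/s5.png

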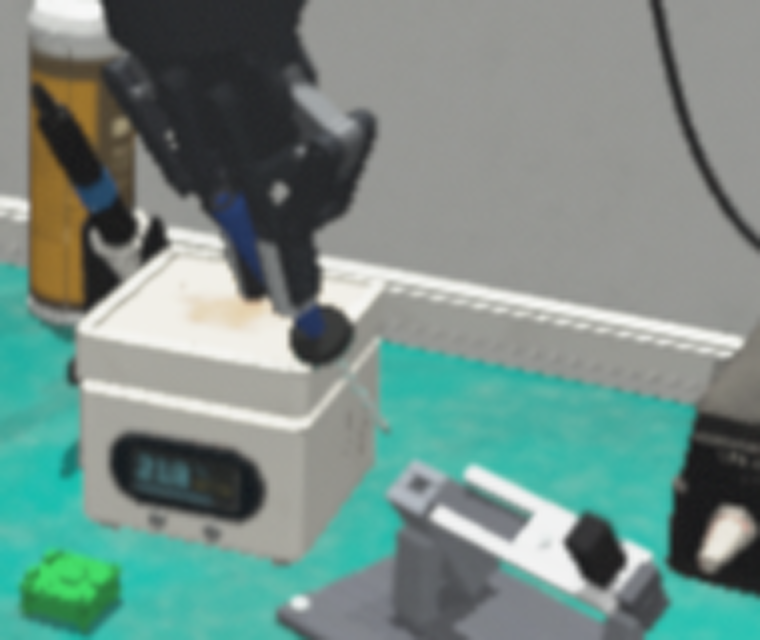

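The driver is out of the tube, with the guard at crop (322,335) and the blade free at about (385,425). The knob is still at its stop. I'll turn it upright first, then carry it to the board.

>>> servo_tool(
  increments=[
    [0.05, -0.003, 0, -0.0005, 0, -9, 0],
    [0.05, -0.006, 0, -0.001, 0, -18, 0],
    [0.05, -0.009, 0, -0.002, 0, -27, 0],
    [0.05, -0.0107, 0, -0.0033, 0, -34.4, 0],
    [0.05, -0.0107, 0, -0.0033, 0, -34.4, 0],
    [0.05, -0.02, -0.03, -0.003, 0, -34.4, 0.1],
    [0.05, -0.038, -0.07, -0.002, 0, -34.4, 0.1],
    [0.05, -0.057, -0.11, -0.001, 0, -34.4, 0.1],
    [0.05, -0.074, -0.15, -0.0005, 0, -34.4, 0.1],
    [0.05, -0.086, -0.179, -0.0003, 0, -34.4, 0.1],
    [0.05, -0.086, -0.179, -0.0003, 0, -34.4, 0.1],
    [0.05, -0.086, -0.179, -0.0003, 0, -34.4, 0.1],
  ],
)

```text
clock: 16.5
position: [497.7, 116.7, 160.2]
ee_rot: [0.97, -0.194, -0.147, -0.029]
contact_force: [-0.4, -0.0, -0.1]
gripper_width: 13.5
grasp_force: 58.7
```

```bash
python3 - <<'E'
from h import *
s=arm.read_state();print(s['clock'],s['contact_force'],s['gripper_width'],np.round(s['joints'],3),s['position'])
F=frame(-.395,lean=-.3); delta(np.array([503.5,115,179.])+19*F.as_matrix()[:,2],F)
C={n:cam(n) for n in('scene','top')}
Q=[('driver_tip',(503.5,115,60)),('driver_grip',(503.5,115,179)),('driver',(503.5,115,141)),('board_centre',(503.5,115,20)),('lock_knob',(520.5,-209.5,101.5)),('flat_board',(585,235,0)),('small_board',(456,214,0))]
for n in C:
    for t,P in Q:
        print(n,t,'pred',np.round(proj(C[n],P)[0]),[(np.round(d['centre'],1).tolist(),round(d['p'],2)) for d in arm.spot_point(n,t)][:3])
# blue handle line in scene
c=C['scene']['color'];h=cv2.cvtColor(c,cv2.COLOR_RGB2HSV)
m=cv2.inRange(h,(105,110,40),(125,255,190)); x0,y0=np.int32(proj(C['scene'],(503.5,115,160))[0]); print(x0,y0)
w=m[y0-60:y0+60,x0-40:x0+40]; y,x=np.nonzero(w)
for r in range(0,120,4):
    k=np.nonzero(w[r])[0]
    if len(k)>1: print(r+y0-60,k.min()+x0-40,k.max()+x0-40,end=' | ')
print();print('axis pred',np.round([proj(C['scene'],(503.5,115,z))[0] for z in(220,179,145,130,60)],1).tolist())
E
```

```text
16.5 [-0.44025233 -0.00673464 -0.10624325] 13.52751432530983 [ 0.412  0.389 -0.126 -0.224 -1.275  0.853] [497.72103673 116.65986387 160.19646316]
shift m [ 0.0001 -0.0007 -0.0007] turn [ 0.1  -0.    0.02] dist 1 ang 0.1
scene driver_tip pred [242. 219.] [([244.3, 221.7], 0.7)]
scene driver_grip pred [238. 159.] [([237.4, 164.0], 0.72)]
scene driver pred [239. 178.] [([233.0, 179.8], 0.94)]
scene board_centre pred [243. 237.] [([285.2, 242.9], 0.88), ([240.2, 236.0], 0.67)]
scene lock_knob pred [418. 236.] [([418.8, 238.0], 0.9)]
scene flat_board pred [219. 215.] [([244.7, 247.8], 0.71), ([220.0, 213.7], 0.6)]
scene small_board pred [188. 245.] [([188.9, 241.8], 0.52)]
top driver_tip pred [237. 224.] [([238.7, 227.3], 0.54)]
top driver_grip pred [230. 214.] [([225.6, 218.5], 0.67), ([416.1, 207.3], 0.24)]
top driver pred [233. 218.] [([231.0, 220.9], 0.54)]
top board_centre pred [239. 226.] [([283.3, 212.1], 0.84), ([238.2, 223.6], 0.59)]
top lock_knob pred [415. 209.] [([413.7, 206.2], 0.74)]
top flat_board pred [180. 188.] [([360.7, 169.7], 0.66)]
top small_board pred [189. 252.] [([188.4, 250.8], 0.58)]
238 168
140 232 238 | 144 232 238 | 148 233 237 | 152 233 235 | 156 233 234 | 176 237 241 | 180 238 241 | 
axis pred [[236.0, 136.2], [237.5, 158.5], [238.8, 176.4], [239.3, 184.1], [241.8, 218.7]]
```

```bash
python3 - <<'E'
from h import *
T={};
for n in('scene','top'):
    for _ in range(6):
        C=cam(n)
        for t in('driver_tip','driver_grip','driver'):
            for d in arm.spot_point(n,t)[:1]: T.setdefault((n,t),[]).append(d['centre'])
    T[n]=C
for t in('driver_tip','driver_grip','driver'):
    a,b=[np.median(T[(n,t)],0) for n in('scene','top')]; x,e=tri([(T['scene'],a),(T['top'],b)]); print(t,np.round(x,1),e)
for n in('scene','top'):
    o=cv2.imread(f'pics/{n}0.png')[:,:,::-1].astype(int); d=np.abs(T[n]['color'].astype(int)-o).sum(2)
    L=[np.round(proj(T[n],(503.5,115,z))[0],1) for z in(125,110,95,80,70,60,50)]; print(n,np.array(L).tolist())
    if n=='scene':
        for r in range(182,228,2):
            k=np.nonzero(d[r,225:262]>60)[0]+225; print(r,k.tolist(),end=' | ')
print(arm.read_state()['clock'])
E
```

```text
Traceback (most recent call last):
KeyError: ('top', 'driver_tip')
```

```bash
python3 - <<'E'
from h import *
for n in('scene','top'):
    T={n:cam(n)}
    o=cv2.imread(f'pics/{n}0.png')[:,:,::-1].astype(int); d=np.abs(T[n]['color'].astype(int)-o).sum(2)
    L=[np.round(proj(T[n],(503.5,115,z))[0],1) for z in(129,110,90,75,60,50)]; print(n,np.array(L).tolist())
    R0=range(182,232,3) if n=='scene' else range(205,240,2)
    for r in R0:
        k=np.nonzero(d[r,222:262]>70)[0]+222; print(r,k.tolist(),end=' | ')
    print([ (np.round(x['centre'],1),x['p']) for x in arm.spot_point(n,'driver_tip')])
print(arm.read_state()['clock'])
E
```

```text
scene [[239.4, 184.6], [240.0, 194.2], [240.8, 204.2], [241.3, 211.5], [241.8, 218.7], [242.2, 223.4]]
182 [233, 234, 235, 236, 237, 238, 239, 240, 241, 242, 243, 244, 245, 246, 247] | 185 [232, 233, 234, 235, 236, 237, 238, 239, 240, 241, 242, 243, 244, 245, 246, 247] | 188 [233, 234, 235, 236, 237, 238, 239, 240, 241, 242, 243, 244, 245] | 191 [240] | 194 [241] | 197 [241] | 200 [] | 203 [] | 206 [] | 209 [242] | 212 [] | 215 [243] | 218 [243] | 221 [] | 224 [] | 227 [] | 230 [] | [(array([242.8, 222.3]), 0.87)]
top [[233.3, 218.6], [234.3, 220.1], [235.4, 221.6], [236.1, 222.7], [236.8, 223.7], [237.3, 224.4]]
205 [222, 223, 224, 225, 226, 227, 228, 229, 230, 231, 232, 233, 234, 235, 236, 237, 238, 239, 240, 241, 242, 243, 244, 245, 246, 247, 248, 249, 250, 251, 252, 253, 254, 255, 256, 257, 258, 259, 260, 261] | 207 [222, 223, 224, 225, 226, 227, 228, 229, 231, 232, 233, 234, 235, 236, 237, 238, 239, 240, 241, 242, 243, 244, 245, 246, 247, 248, 249, 250, 251, 252, 253, 254, 255, 256, 257, 258, 259, 260, 261] | 209 [222, 223, 224, 225, 226, 227, 228, 229, 230, 231, 232, 233, 234, 
[... 1909 characters left out ...]
8, 250, 251, 252, 253, 254, 255, 256, 257, 258, 259, 260, 261] | 233 [222, 223, 224, 225, 226, 227, 228, 229, 242, 243, 244, 245, 246, 251, 252, 253, 254, 255, 256, 257, 258, 259, 260, 261] | 235 [222, 223, 224, 225, 226, 227, 228, 229, 230, 234, 235, 236, 237, 238, 249, 250, 251, 252, 253, 254, 255, 256, 257, 258, 259, 260, 261] | 237 [222, 223, 224, 225, 226, 227, 228, 229, 230, 231, 232, 233, 234, 235, 236, 237, 244, 245, 246, 247, 248, 249, 250, 251, 252, 253, 254, 255, 256, 257, 258, 259, 260, 261] | 239 [222, 223, 224, 225, 226, 227, 228, 229, 230, 231, 232, 233, 239, 240, 241, 242, 243, 244, 245, 246, 247, 248, 249, 250, 251, 252, 253, 254, 255, 256, 257, 258, 259, 260, 261] | []
19.9
```

```bash
python3 - <<'E'
from h import *
c=cam('scene'); o=cv2.imread('pics/scene0.png')[:,:,::-1].astype(float); d=np.abs(c['color']-o).sum(2)
rows=np.arange(190,226);X=[];I=[]
for r in rows:
    x=np.arange(236,248); w=np.clip(d[r,236:248]-12,0,None); I.append(w.sum()); X.append((w*x).sum()/max(w.sum(),1))
X=np.array(X);print(np.round(X,1).tolist());print(np.round(I).tolist())
m=(rows<219)&(np.array(I)>25); pf=np.polyfit(rows[m],X[m],1); print('blade fit',pf[0],np.polyval(pf,[191,218]))
def ang(th):
    ax=R.from_euler('z',-.395).apply([np.sin(th),0,-np.cos(th)]); q=proj(c,np.array([np.array([503.5,115,179])+ax*s for s in(60,85,119)])); return (q[2,0]-q[1,0])/(q[2,1]-q[1,1]),q[2].round(1)
for t in(-.02,0,.02,.04): print(t,ang(t))
E
```

```text
[239.4, 241.3, 241.0, 240.8, 241.0, 241.2, 241.2, 241.0, 241.3, 241.4, 241.4, 241.5, 241.4, 241.5, 241.7, 241.6, 241.5, 241.4, 241.7, 241.5, 241.8, 241.8, 241.9, 241.8, 241.6, 241.9, 242.0, 242.1, 242.3, 242.0, 241.3, 241.7, 242.0, 241.6, 241.5, 241.5]
[498.0, 195.0, 228.0, 242.0, 269.0, 258.0, 244.0, 222.0, 214.0, 225.0, 207.0, 223.0, 245.0, 246.0, 232.0, 210.0, 211.0, 221.0, 219.0, 211.0, 217.0, 243.0, 247.0, 224.0, 206.0, 216.0, 221.0, 230.0, 214.0, 166.0, 101.0, 107.0, 122.0, 130.0, 128.0, 133.0]
blade fit 0.04966971303002774 [240.80267949 242.14376174]
-0.02 (np.float64(0.054433350390959416), array([240.7, 219. ]))
0 (np.float64(0.07279758130194597), array([241.8, 218.7]))
0.02 (np.float64(0.09135412595880371), array([242.9, 218.3]))
0.04 (np.float64(0.11012104874494089), array([244. , 217.8]))
```

The blade is upright to within about 1°. The tip shows at scene row 219–220 (218.7 expected), over the board and about 4 cm above it. The knob is at its stop and the boards haven't moved.

```bash
python3 -c "
from bench import arm
print(arm.job_done())"
```

```text
the job is handed in; nothing more can be done
None
```

The job is handed in: the lock knob is at its end stop, and the arm holds the screwdriver upright within about 1°, blade tip about 4 cm above the middle of the black two-storey board; contact forces stayed under 20 N, and the small boards were not touched.

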